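# Function-check a latching stop button

### The job

Check the stop station on the assembly board: with closed fingertips press its mushroom button straight down until it latches, and take the fingers right off it for a moment so that it is seen to stay in by itself. Then push the raised bar on the mushroom head sideways to twist it clockwise (seen from above) until the latch lets go, and come clear so that the button springs all the way out again. Do not grip the bar or lift or shove the station, and leave everything else on the board where it is.

Things in the scene. Friction and masses are not known exactly. Their poses are not given: they have to be found in the camera images.
- station: Stop station: loose aluminium box on the plywood board, 2.5 kg (a hard sideways push slides it), 100 mm (x) by 110 mm (y) by 70 mm high, one large black mushroom button upright in the middle of its top, a grey cable gland on its +x side. Origin: centre of its underside (18 mm above the table), z up; its x axis points away from the robot to within 0.6 rad
- stop_top (a point): Centre of the top of the head's raised bar, on the button's axis, 129 mm above the station's origin with the button out; turns with the head, axes at rest as the station's. Head: black round cap 64 mm across, 12 mm thick; across it a straight grey bar 60 mm long (y, ends 30 mm from the axis), 13 mm thick (x), its top 25 mm above the cap's top
- stop_press (a joint): Press depth of the button, m: 0 = fully out, 0.012 = hard stop. Goes straight down into the station against a spring (4.5 N to start moving, up to about 10 N) and latches when pushed past 0.0083; let go, it stays at about 0.008. Not latched, it springs back to 0
- stop_twist (a joint): Twist of the head about its upright axis, rad: 0 = rest, positive = clockwise from above, stop at 0.9; no turn the other way. A spring returns it to 0 (0.03 Nm to start, 0.11 Nm at 0.7: some 5 N sideways on the bar 22 mm from the axis). At about 0.35 to 0.4 the latch lets go and the button springs up 8 mm; let go, it also turns back to 0
- button_box: Bystander: a box of the same casing (100 x 110 x 70 mm, 2 kg) with two small flat black buttons on top, 80 mm high in all; origin at the centre of its underside. The two boxes may stand either way round. Leave it alone
- bin: Bystander: small open blue plastic bin, 85 x 120 x 55 mm high, at the far edge of the board; origin at the centre of its underside
- driver_grip (a point): Bystander: screwdriver with a red handle, lying on the left of the board, some 0.2 m long; the point is on its handle
- spanner_grip (a point): Bystander: steel spanner lying on the right of the board, some 0.18 m long; the point is on its shank

How it is judged:
By the outcome, as a careful person would: the job done as asked, in the order asked, and still so for the second after the job is handed in, with the robot touching nothing.
It also fails if it takes over 38 s, if anything falls off the work surface, if the arm or the gripper's body presses on something with over 40 N, if the wrist force passes 120 N, or if a joint passes its speed limit or range.

### The arm

A 6-joint arm with a two-finger parallel gripper is mounted at the origin on the work surface. World frame = base frame: x ahead of the robot, y to its left, z up, the work surface at z = 0. Lengths are in m, angles in rad, forces in N, time in s.
With the tool pointing down it reaches from about 0.4 to 0.925 m from the base axis. Payload 3.4 kg.
Tool frame: the origin (TCP) lies midway between the tips of the shut fingers; the grasp point (between the pads) lies 19 mm behind it; z points along the fingers, y is the line along which they close (so a half turn about z gives the same grasp; the last joint's range is limited). The gripper opens to 85 mm and grips with 20 to 120 N. Pads are 22 mm wide; open, the fingers measure 114 mm over their backs; the gripper's body (76 mm by 85 mm) begins 54 mm behind the grasp point. The pads swing forward as they close: fully open they stand 13 mm farther back than shut.
Start: joints at [1.222, 0.307, 1.506, -0, 1.328, -0.073], TCP at [0.156, 0.553, 0.231] pointing down, gripper open.
Joint ranges: [-3.12, 3.12], [-1.05, 2.28], [0.14, 2.33], [-1.42, 4.57], [0.1, 2.73], [-2.68, 2.68]. Speed limits (rad/s): [2.57, 2.57, 3.14, 3.14, 3.14, 3.14].

### API

Orientations are given as a rotation vector (axis times angle).
In Python, from bench import ctrl gives the robot as it stands.
- The arm moves only by the tool drive_tool, never from a script. Its argument "increments" is a list of rows, each a list of 7 numbers: the turn, a rotation vector about the tool's x, y, z in rad, then the shift along the tool's x, y, z in m, then the closure in counts, from 0 (fully open) to 255 (shut). In form: [[rx, ry, rz, dx, dy, dz, hand], ...]. A call has exactly 10 rows; each row shifts and turns the commanded pose from where the row before left it, along the tool's axes as they then stand; what a row does not reach is not made up. A row lasts 1/8 s, in which the tool goes at most 62.5 mm and 10.7 degrees, less where a joint would pass 70% of its speed; a pose out of reach is approached as far as the arm can. A call is refused whole if a number of a shift passes 0.0625 or a number of a turn 0.188, either way. A call with a gripper value outside its range is refused whole. The fingers move at their own pace and stop on an object; "newtons" is the grip in N (left out, the last holds). Time passes only in rows, so rows that do not move let the fingers close, or fill a call up. It gives the time, the measured TCP pose, the force, the opening and the grip force at its end, in the units of the state.
- ctrl.observe(): the state, without advancing time (a new reading comes with each control period).
- ctrl.camera(name): name is "scene" or "top"; returns the picture (384x512x3 uint8, blue, green, red); there is no depth.
- ctrl.camera_model(name): a dict with "fx", "fy", "cx", "cy" (pixels), "eye" and "orientation" of the camera in the world. Camera axes: x right, y up, looking along -z (the intrinsics and any distortion apply to the point x, -y, -z); pixel columns grow to the right and rows downward; lengths in m; the calibration is good to about 2 mm. A picture is of the moment at which its call begins. camera_model takes no time and is no camera call.
- ctrl.sign_off(): hands the job in; it is judged then, once.
The state is a dict: "clock": time; "q": joint angles; "qd": joint speeds; "joint_efforts": joint torques, N m; "ee_pos": TCP position; "eef_rot": TCP orientation; "wrist_force": force on the tool from outside, world axes, zero at the start; "moment": the same for the moment, N m; "width": opening from 0.0 (shut) to 1.0 (fully open); "grip_force": force on a finger pad.
Only numpy, scipy, OpenCV 4.12 (cv2) and the standard library are available. Lean on these libraries where they do the work, as an engineer would, in place of code of your own. Each camera call takes 0.05 s, during which the arm holds its last target. There are 200 camera calls.

## Working session

There is one attempt and no reset: what is moved stays moved. The work goes in short steps, Python scripts to look and compute and a tool call to move; the robot and the scene stay as the last step left them, time stands still between calls to the robot, and variables do not carry over. Pictures are saved under pics/ and viewed, at most 10 in all, crops included, and the job is handed in when it is done.

Besides the shell and the picture viewer there is one more tool, called as name(argument=value, ...) on one line, values as JSON. drive_tool: Moves the arm, as the interface text tells. Its arguments: {"type":"object","properties":{"increments":{"type":"array"},"newtons":{"type":"number"}},"required":["increments"]}

```bash
mkdir -p pics
python3 - <<'E'
from bench import ctrl
import cv2
for n in("scene","top"):
    cv2.imwrite(f"pics/{n}0.png",ctrl.camera(n)); print(n,ctrl.camera_model(n))
o=ctrl.observe(); print(o["clock"],o["ee_pos"],o["eef_rot"])
E
```

```text
scene {'fx': 410.5313979168948, 'fy': 410.5313979168948, 'cx': 252.45884315539308, 'cy': 194.24828990803377, 'eye': array([1.47308037, 0.01480019, 1.14877729]), 'orientation': array([0.53471069, 0.54812044, 1.50439121])}
top {'fx': 475.57477924395175, 'fy': 475.57477924395175, 'cx': 255.5035602712269, 'cy': 187.77802364654497, 'eye': array([0.46577676, 0.01859862, 1.39256422]), 'orientation': array([ 0.10286795, -0.10571868, -1.57958826])}
0.1 [0.15583063 0.55282901 0.23049759] [-4.30215199e-01 -3.11162783e+00  2.82146814e-03]
```

View pics/scene0.png

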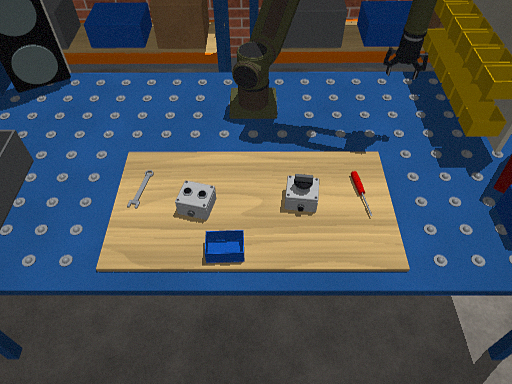

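View pics/top0.png

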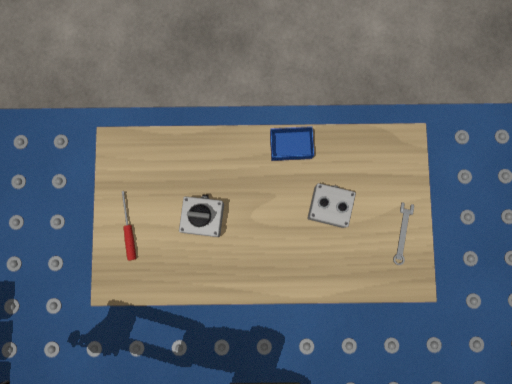

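Station with the mushroom head at top-view pixel (200,215) and scene pixel (303,185); the other box is at (333,205). I'll zoom in on the station in both views.

Run:
```python
import cv2,numpy as np
a=cv2.imread("pics/top0.png")[190:240,172:232]; b=cv2.imread("pics/scene0.png")[165:220,275:330]
f=lambda i:cv2.resize(i,(390,int(390*i.shape[0]/i.shape[1])),interpolation=cv2.INTER_CUBIC)
a,b=f(a),f(b); h=max(a.shape[0],b.shape[0])
p=lambda i:cv2.copyMakeBorder(i,0,h-i.shape[0],0,10,0)
cv2.imwrite("pics/crop.png",np.hstack([p(a),p(b)])); print(a.shape,b.shape)
```

```text
(325, 390, 3) (390, 390, 3)
```

View pics/crop.png

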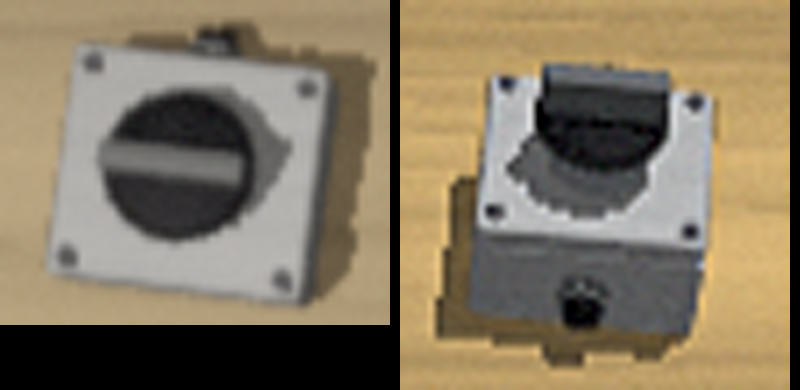

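The left crop (top view) shows the bar with ends at crop pixels (98,157) and (243,169), and the gland at the top. The right crop (scene) shows the bar's top centred near crop pixel (206,78). The lid screws are visible in both. Next: triangulate.

```bash
cat > h.py <<'E'
import numpy as np
from bench import ctrl
from scipy.spatial.transform import Rotation as R
M={n:ctrl.camera_model(n) for n in("scene","top")}
def ray(n,p):
    m=M[n]; d=np.array([(p[0]-m["cx"])/m["fx"],-(p[1]-m["cy"])/m["fy"],-1])
    d=R.from_rotvec(m["orientation"]).apply(d); return m["eye"],d/np.linalg.norm(d)
def tri(pt,ps):
    A=0;b=0
    for n,p in(("top",pt),("scene",ps)):
        e,d=ray(n,p);P=np.eye(3)-np.outer(d,d);A=A+P;b=b+P@e
    return np.linalg.solve(A,b)
def atz(n,p,z):
    e,d=ray(n,p); return e+d*(z-e[2])/d[2]
E
python3 - <<'E'
from h import *
T=lambda u,v:(172+u/6.5-.5,190+v/6.5-.5)
S=lambda u,v:(275+(u-400)/7.09-.5,165+v/7.09-.5)
print("bar",tri(T(171,163),S(606,78)))
a,b=atz("top",T(98,157),.147),atz("top",T(243,169),.147)
print("ends z=.147",a,b,(a+b)/2,np.linalg.norm(a-b),np.arctan2(*(a-b)[[1,0]])-np.pi/2)
# screws: top crop order TL TR BR BL ; scene far side is toward robot
t=[(93,62),(307,89),(282,279),(67,257)]; s=[(690,231),(494,211),(507,84),(696,102)]
for x,y in zip(t,s): print(tri(T(*x),S(*y)))
c=[atz("top",T(*x),.088) for x in t]; print(np.mean(c,0))
l=c[0]+c[3]-c[1]-c[2]; f=c[0]+c[1]-c[2]-c[3]; print("yaw",np.arctan2(l[1],l[0])-np.pi/2,np.arctan2(f[1],f[0]))
o=ctrl.observe(); print(R.from_rotvec(o["eef_rot"]).as_matrix().round(3), o["ee_pos"])
E
```

```text
bar [0.56287188 0.16947512 0.14606937]
ends z=.147 [0.56547041 0.19693899 0.147     ] [0.55996073 0.13843192 0.147     ] [0.56271557 0.16768545 0.147     ] 0.05876592757135768 -0.09389427554583296
[0.61032199 0.20960185 0.09176543]
[0.59777838 0.1188219  0.09152984]
[0.51782471 0.1292276  0.09222802]
[0.52819991 0.2201798  0.09035955]
[0.563696   0.16765023 0.088     ]
yaw -0.1250670279744064 -0.12778042273736995
[[-0.962  0.271 -0.001]
 [ 0.271  0.962 -0.002]
 [ 0.    -0.002 -1.   ]] [0.15583063 0.55282901 0.23049759]
```

drive_tool(increments=[[0,0,-0.154,0,0,0,255],[0,0,0,-0.05,-0.037,0,255],[0,0,0,-0.05,-0.037,0,255],[0,0,0,-0.05,-0.037,0,255],[0,0,0,-0.05,-0.037,0,255],[0,0,0,-0.05,-0.037,0,255],[0,0,0,-0.05,-0.037,0,255],[0,0,0,-0.05,-0.037,0,255],[0,0,0,-0.05,-0.037,0,255],[0,0,0,-0.05,-0.037,0,255]])

```text
clock: 1.35
ee_pos: [0.5637, 0.167, 0.2309]
eef_rot: [-0.19, -3.135, -0.0]
wrist_force: [0.8, 0.1, 0.9]
width: -0.002
grip_force: 0.0
```

drive_tool(increments=[[0,0,0,0,0,0.025,255],[0,0,0,0,0,0.025,255],[0,0,0,0,0,0.02,255],[0,0,0,0,0,0.007,255],[0,0,0,0,0,0.002,255],[0,0,0,0,0,0.002,255],[0,0,0,0,0,0.002,255],[0,0,0,0,0,0.002,255],[0,0,0,0,0,0,255],[0,0,0,0,0,0,255]])

```text
clock: 2.6
ee_pos: [0.563, 0.1688, 0.1469]
eef_rot: [0.19, 3.135, 0.001]
wrist_force: [0.0, -0.7, 2.9]
width: 0.001
grip_force: 1.7
```

Run:
```python
from h import *
import cv2
b=ctrl.camera("scene")[125:215,260:350]; cv2.imwrite("pics/c1.png",cv2.resize(b,(590,590),interpolation=cv2.INTER_CUBIC))
```

```text
(no output)
```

View pics/c1.png

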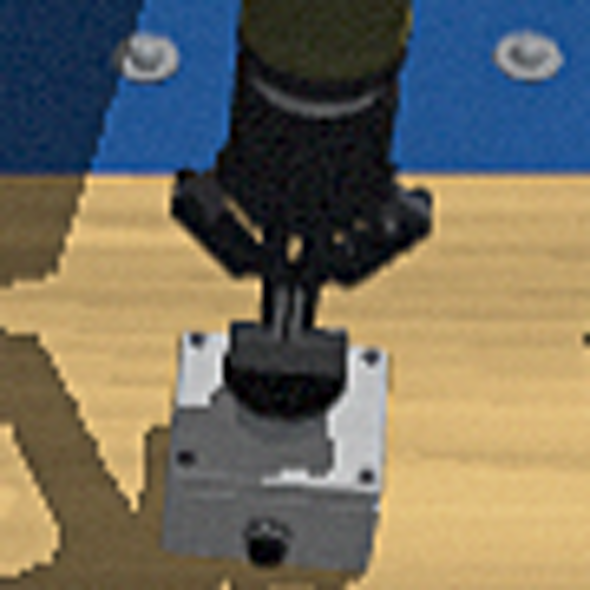

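The tips sit centred on the bar, about 28 mm wide, in contact at z≈0.147. Pressing now.

drive_tool(increments=[[0,0,0,0,0,0.002,255],[0,0,0,0,0,0.002,255],[0,0,0,0,0,0.001,255],[0,0,0,0,0,0.001,255],[0,0,0,0,0,0.001,255],[0,0,0,0,0,0.001,255],[0,0,0,0,0,0.001,255],[0,0,0,0,0,0,255],[0,0,0,0,0,0,255],[0,0,0,0,0,0,255]])

```text
clock: 3.9
ee_pos: [0.563, 0.1687, 0.1378]
eef_rot: [0.19, 3.135, 0.001]
wrist_force: [0.1, 0.2, 5.6]
width: 0.0
grip_force: 2.6
```

drive_tool(increments=[[0,0,0,0,0,0.001,255],[0,0,0,0,0,0.0005,255],[0,0,0,0,0,0,255],[0,0,0,0,0,0,255],[0,0,0,0,0,0,255],[0,0,0,0,0,0,255],[0,0,0,0,0,0,255],[0,0,0,0,0,0,255],[0,0,0,0,0,0,255],[0,0,0,0,0,0,255]])

```text
clock: 5.15
ee_pos: [0.563, 0.1687, 0.1363]
eef_rot: [0.19, 3.135, 0.001]
wrist_force: [-0.3, -0.1, 6.8]
width: 0.0
grip_force: 2.8
```

drive_tool(increments=[[0,0,0,0,0,-0.003,255],[0,0,0,0,0,-0.01,255],[0,0,0,0,0,-0.02,255],[0,0,0,0,0,-0.01,255],[0,0,0,0.015,0.01,0,255],[0,0,0,0.015,0.01,0,255],[0,0,0,0.01,0.011,0,255],[0,0,0,0,0,0,255],[0,0,0,0,0,0,255],[0,0,0,0,0,0,255]])

```text
clock: 6.4
ee_pos: [0.5271, 0.204, 0.1787]
eef_rot: [0.19, 3.136, -0.0]
wrist_force: [0.4, 0.2, 0.3]
width: -0.002
grip_force: 0.0
```

Run:
```python
from h import *
import cv2
b=ctrl.camera("scene")[165:220,275:330]; cv2.imwrite("pics/c2.png",np.hstack([cv2.resize(i,(390,390),interpolation=cv2.INTER_CUBIC) for i in (cv2.imread("pics/scene0.png")[165:220,275:330],b)]))
```

```text
(no output)
```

View pics/c2.png

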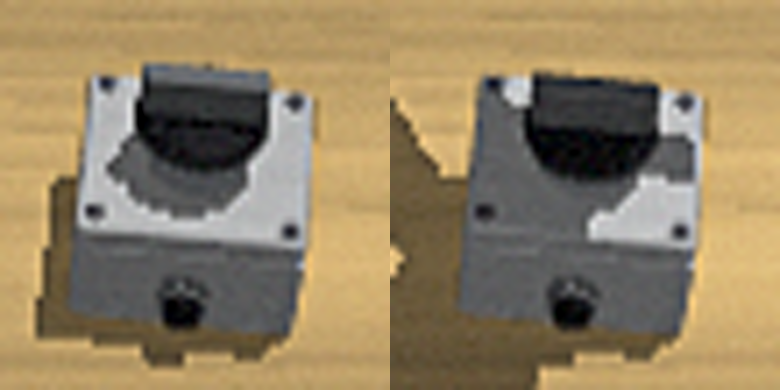

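The button is in by itself: the bar top is about 10 crop pixels lower than before, and the box hasn't moved. Next: go down beside the bar's +y end, then approach it.

drive_tool(increments=[[0,0,0,0,0,0.02,255],[0,0,0,0,0,0.02,255],[0,0,0,0,0,0.009,255],[0,0,0,-0.008,0,0,255],[0,0,0,-0.006,0,0,255],[0,0,0,-0.003,0,0,255],[0,0,0,-0.002,0,0,255],[0,0,0,-0.002,0,0,255],[0,0,0,-0.002,0,0,255],[0,0,0,0,0,0,255]])

```text
clock: 7.7
ee_pos: [0.5496, 0.2015, 0.1298]
eef_rot: [0.19, 3.136, 0.0]
wrist_force: [-0.1, -0.4, 0.4]
width: -0.002
grip_force: 0.0
```

drive_tool(increments=[[0,0,0,-0.001,0,0,255],[0,0,0,-0.001,0,0,255],[0,0,0,-0.001,0,0,255],[0,0,0,-0.001,0,0,255],[0,0,0,-0.001,0,0,255],[0,0,0,-0.001,0,0,255],[0,0,0,0,0,0,255],[0,0,0,0,0,0,255],[0,0,0,0,0,0,255],[0,0,0,0,0,0,255]])

```text
clock: 8.95
ee_pos: [0.5554, 0.2009, 0.1298]
eef_rot: [0.19, 3.136, 0.001]
wrist_force: [-3.2, 4.3, 1.7]
width: 0.001
grip_force: 2.2
```

drive_tool(increments=[[0,0,0,-0.001,0,0,255],[0,0,0,-0.001,0,0,255],[0,0,0,-0.001,0,0,255],[0,0,0,-0.001,0,0,255],[0,0,0,0,0,0,255],[0,0,0,0,0,0,255],[0,0,0,0,0,0,255],[0,0,0,0,0,0,255],[0,0,0,0,0,0,255],[0,0,0,0,0,0,255]])

```text
clock: 10.2
ee_pos: [0.5594, 0.2002, 0.1298]
eef_rot: [0.19, 3.136, -0.0]
wrist_force: [-2.1, 2.8, 2.4]
width: -0.003
grip_force: 1.9
```

Run:
```python
from h import *
import cv2
a=ctrl.camera("scene")[165:220,275:330]; b=ctrl.camera("top")[187:242,172:227]; cv2.imwrite("pics/c3.png",np.hstack([cv2.resize(i,(390,390),interpolation=cv2.INTER_CUBIC) for i in (b,a)]))
```

```text
(no output)
```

View pics/c3.png

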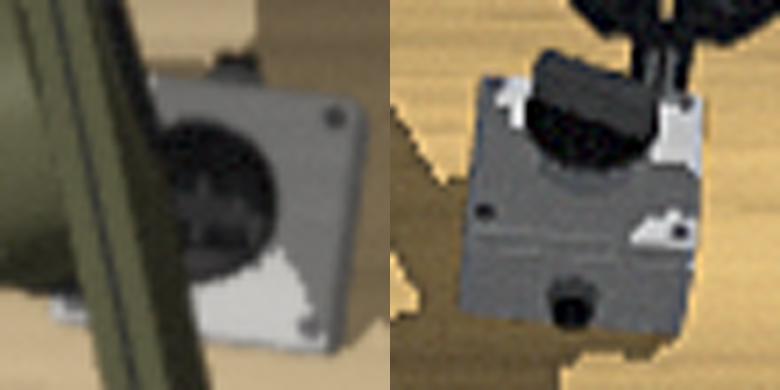

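The bar is turned clockwise, and the cap's lower edge is back at crop row ~170, as at the start, so it looks released. Backing off to check.

drive_tool(increments=[[0,0,0,-0.001,0,0,255],[0,0,0,0.003,0,0,255],[0,0,0,0.005,0,0,255],[0,0,0,0.01,0,0,255],[0,0,0,0.015,0,0,255],[0,0,0,0,0,-0.03,255],[0,0,0,0,0,-0.04,255],[0,0,0,0.04,0.02,-0.01,255],[0,0,0,0.04,0.04,0,255],[0,0,0,0,0,0,255]])

```text
clock: 11.55
ee_pos: [0.4522, 0.2751, 0.2101]
eef_rot: [-0.183, -3.136, -0.001]
wrist_force: [0.6, -0.5, -0.0]
width: 0.002
grip_force: 0.0
```

Run:
```python
from h import *
import cv2
a=ctrl.camera("scene");cv2.imwrite("pics/s4.png",a); b=cv2.imread("pics/scene0.png")
cv2.imwrite("pics/c4.png",np.hstack([cv2.resize(i[165:220,275:330],(390,390),interpolation=cv2.INTER_CUBIC) for i in (b,a)]))
print(ctrl.observe()["wrist_force"])
```

```text
[ 0.30255916  0.74812774 -0.10245414]
```

View pics/c4.png

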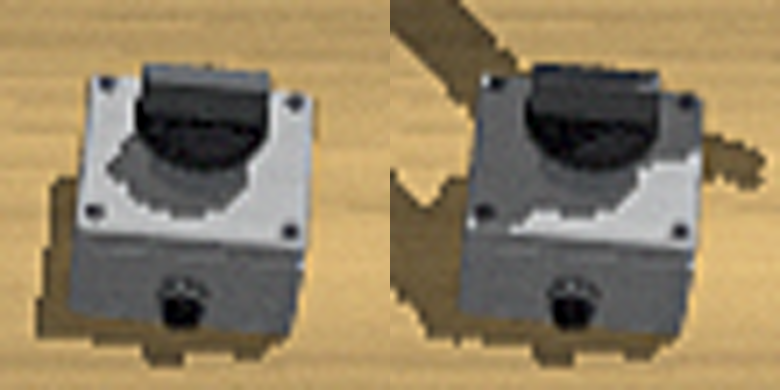

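The button is fully out again, the bar is back at rest (top at row 65, as at the start), and the box is where it was. The arm is clear.

```bash
python3 -c "
from bench import ctrl
print(ctrl.sign_off())"
```

```text
the job is handed in; nothing more can be done
None
```

I pressed the stop button until it latched, and it stayed in with the fingers off it. I then twisted it clockwise until it released, and it sprang fully out. In the camera images the station hasn't moved, and the arm is clear; I handed the job in at about 12 s.

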